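# Unmould a chocolate bombe on the lever stand

### The job

Stand the handled mould ring, with the chocolate bombe in it, centrally on the seat plate of the unmoulding stand, and press the stand's lever all the way down so that its plunger pushes the bombe's loose base up out of the ring. Then take the bombe from above, set it down gently, upright and in the middle of the empty white card, leave the empty ring seated on the stand, and switch off the stand's four warmer toggles by sweeping them over away from the robot end of their row. Do not disturb the other things on the bench or tip the bombe.

Things in the scene. Friction and masses are not known exactly. Their poses are not given: they have to be found in the camera images.
- mould: aluminium mould ring, outside diameter 90, inside 82, 58 high, open at the top, with an inward lip at the bottom (3 thick, leaving a 62 diameter opening) that carries the loose base. About 0.18 kg. Origin: centre of its underside; z up; its one handle points along its +x. The bombe on its base lies loose in it, its top 3 below the ring's rim.
- mould_handle (a point): middle of the ring's handle: an upright flat steel plate 10 thick (along the ring's y), 34 high (20 to 54 above the ring's underside), sticking out radially from the wall to 87 from the ring's axis. This point is 67 from the axis and 37 above the underside.
- bombe: hard chocolate dome fixed on its round metal base, one rigid piece of about 0.16 kg. Base: disc of diameter 78, 4 thick. Chocolate: diameter 60 with upright sides from 4 to 36 above the base's underside, rounded off to its top at 52. Origin: centre of the base's underside; z up. At the start it lies in the handled ring (underside 3 above the ring's underside), with too little room beside it for fingers.
- stand: fixed unmoulding stand on the bench. Origin: centre of the tower at bench height; its -x side (with the lever) faces roughly to the robot. Foot 200 (x) by 115 (y); tower 110 square and 85 high, its top is the seat plate; a grey switch box 190 long (x), 55 wide, 55 high stands at y = -115 in its frame.
- seat (a point): centre of the top of the seat plate, a level 110 x 110 aluminium plate, top 85 above the bench, with a 44 hole; axes as the stand's. A round plunger of diameter 40 rises through the hole; its top lies 8 below the plate with the lever up (joint 0) and 64 above it with the lever fully down.
- lever_pad (a point): middle of the upper face of the lever's black press pad, 44 x 44 and 10 thick, at the lever's end, 100 from its pivot. The pivot is a level axis along the stand's y, at x = -62, z = 70 in the stand's frame; the lever points to the stand's -x. Press the pad down from above (about 8 to 12 N).
- lever (a joint): lever angle in rad: 0 with the pad end raised 0.55 rad above level, 0.9 fully down (0.35 rad below level). The plunger rises 80 mm per rad. The lever stays where it is left. Starts between 0 and 0.12.
- toggle0 (a joint): warmer toggle nearest the robot, angle in rad: 0 (on) leans 0.2 rad from vertical to the stand's -x; grows as it is pushed to the stand's +x, stop at 1.4; off beyond 0.7. Flat black paddle 24 wide (y), 8 thick, 40 long from its pivot; about 0.7 N at its tip moves it and it stays where it is left. Starts between 0 and 0.2.
- toggle1 (a joint): the second toggle, alike, 38 farther along the stand's +x
- toggle2 (a joint): the third toggle, alike, 38 farther
- toggle3 (a joint): the fourth toggle, farthest from the robot, 38 farther
- bank_near (a point): pivot of the nearest toggle, on the flat top of the switch box, 55 above the bench. A fingertip drawn along the row 25 above this height tips each toggle and passes over it.
- bank_far (a point): pivot of the farthest toggle, 114 along the stand's +x from the nearest, at the same height
- card_free: the empty white card: fixed plate 100 x 100, 5 thick, origin at the centre of its underside on the bench (top 5 above it)
- done_a: a finished bombe, just like the one in the ring (same size and origin), on another such white card. Leave it alone.
- done_b: another finished bombe on a third white card. Leave it alone.
- plain_ring: empty ring without a handle or lip, diameter 90, 58 high; origin: centre of the underside. Bystander.
- jar: lidded clear jar, diameter 72, 82 high; origin: centre of the underside. Bystander.
- bowl: steel bowl, diameter 100, 50 high; origin: centre of the underside. Bystander.
- bottle: tall white bottle, diameter 64, 200 high; origin: centre of the underside. Bystander.
- palette: spatula 190 long lying on the bench along its own x, at most 30 high. Bystander.
Things that resemble listed ones, but are neither listed nor needed, are in the scene too. Leave any green look-alike of the card_free alone. What is shaped like the bombe but red is not meant.

How it is judged:
On the way, in this order (a step that is already met when the one before it is completed fails the run):
1. the handled ring, with the bombe in it, stands on the seat plate within 12 mm of its centre (horizontal distance between mould and seat below 0.012 m and z of mould in the frame of seat between -0.005 and 0.005 m and angle between mould's own z axis and vertical below 0.06 rad and contact force between mould and the fingers below 0.1 N and z of bombe in the frame of mould below 0.03 m and horizontal distance between bombe and mould below 0.01 m), for 0.2 s.
2. the lever's plunger has pushed the bombe's base up to the ring's rim (57 mm or more above the ring's underside) while the ring stays on the seat, nothing gripping the bombe (horizontal distance between mould and seat below 0.012 m and z of mould in the frame of seat between -0.005 and 0.005 m and angle between mould's own z axis and vertical below 0.06 rad and z of bombe in the frame of mould above 0.057 m and horizontal distance between bombe and mould below 0.015 m and value of joint lever above 0.79 rad and contact force between bombe and the fingers below 0.1 N), for 0.2 s.
At the end, for the whole second after the job is handed in: The bombe stands upright, at rest and released on the empty card, its centre within 15 mm of the card's; the ring stands flat on the stand's seat plate within 12 mm of its centre; all four toggles are past 0.7 rad (off) (horizontal distance between bombe and card_free below 0.015 m and z of bombe in the frame of card_free between 0.001 and 0.009 m and angle between each of bombe, mould's own z axis and vertical below 0.06 rad and linear speed of bombe below 0.02 m/s and horizontal distance between mould and seat below 0.012 m and z of mould in the frame of seat between -0.005 and 0.005 m and value of joint each of toggle0, toggle1, toggle2, toggle3 above 0.7 rad); the robot touches nothing.
It fails at once if a bystander (finished bombe, plain ring, jar, bowl, bottle or spatula) is moved by more than 15 mm or one of the upright ones is tipped (distance of any of done_a, done_b, plain_ring, jar, bowl, bottle, palette from where it was at the start of the episode above 0.015 m or angle between any of done_a, done_b, plain_ring, jar, bowl, bottle's own z axis and vertical above 0.3 rad).
It fails at once if the bombe is tipped by more than 0.5 rad (angle between bombe's own z axis and vertical above 0.5 rad).
It fails at once if the bombe is dropped onto the card (arrives in its last 25 mm faster than 0.4 m/s) (horizontal distance between bombe and card_free below 0.05 m and z of bombe in the frame of card_free below 0.03 m and linear speed of bombe above 0.4 m/s).
It also fails if it takes over 67 s, if anything falls off the work surface, if the arm or the gripper's body presses on something with over 40 N, if the wrist force passes 120 N, or if a joint passes its speed limit or range.

### The arm

A 6-joint arm with a two-finger parallel gripper is mounted at the origin on the work surface. World frame = base frame: x ahead of the robot, y to its left, z up, the work surface at z = 0. Lengths are in m, angles in rad, forces in N, time in s.
With the tool pointing down it reaches from about 0.275 to 0.725 m from the base axis. Payload 5.6 kg.
Tool frame: the origin (TCP) lies on the mounting face of the last link; the fingertips stand 173 mm ahead of it and the grasp point (between the pads) lies 155 mm ahead of it (hold_point_z is the distance from the TCP to the grasp point, in m); z points along the fingers, x is the direction in which the jaws open and shut, and the axes are right-handed (so a half turn about z gives the same grasp; the last joint's range is limited). The gripper opens to 85 mm and grips with 20 to 120 N. Pads are 22 mm wide; open, the fingers measure 114 mm over their backs; the gripper's body (76 mm by 85 mm) begins 54 mm behind the grasp point. The pads swing forward as they close: fully open they stand 13 mm farther back than shut.
Start: joints at [-1.018, 0.255, 0.108, 0, -1.424, -0.285], TCP at [0.146, -0.53, 0.405] pointing down, gripper open.
Joint ranges: [-2.95, 2.95], [-1.21, 1.97], [-1.09, 1.5], [-2.87, 1.71], [-2.94, -0.07], [-3.05, 3.05]. Speed limits (rad/s): [2.57, 2.57, 3.14, 3.14, 3.14, 3.14].

### API

Orientations are given as a unit quaternion [x, y, z, w].
In Python, from workcell import * gives the robot as it stands. The module is installed in compiled form; this text tells all that it offers.
- The arm moves only by the tool move_arm, never from a script. Its argument "series" is a list of rows, each an object of numbers: "x", "y", "z": the shift along the tool's x, y, z in cm; "ax", "ay", "az": the turn, a rotation vector about the tool's x, y, z in rad; "fingers": the opening in per cent of the stroke, from 0 (shut) to 100 (fully open). In form: [{"x": .., "y": .., "z": .., "ax": .., "ay": .., "az": .., "fingers": ..}, ...]. A call has 1 to 8 rows; each row shifts and turns the commanded pose from where the row before left it, along the tool's axes as they then stand; what a row does not reach is not made up. A row lasts 1/8 s, in which the tool goes at most 62.5 mm and 10.7 degrees, less where a joint would pass 70% of its speed; a pose out of reach is approached as far as the arm can. A call with a gripper value outside its range is refused whole. The fingers move at their own pace and stop on an object; "newtons" is the grip in N (left out, the last holds). Time passes only in rows, so rows that do not move let the fingers close. It gives the time, the measured TCP pose, the force and the opening at its end, in the units of the state.
- read_state(): the state, without advancing time (a new reading comes with each control period).
- snapshot(name): name is "scene" or "top" or "wrist"; returns a dict with "img" (400x640x3 uint8, blue, green, red), "z_map" (400x640 float32, m along the optical axis (not along the pixel's ray), 0 where there is no reading), "fov_y" (degrees; the focal length in pixels is half the picture's height over the tangent of half this angle, whatever the lens; pixels are square), "cx", "cy" (the principal point, pixels), "xyz" and "orientation" of the camera in the world. Camera axes: x right, y down, z forward; pixel columns grow to the right and rows downward; lengths in m; the calibration is good to about 2 mm. A picture is of the moment at which its call begins.
- hand_in(): hands the job in, once; it reports no verdict.
The state is a dict: "time": time; "q": joint angles; "dq": joint speeds; "joint_efforts": joint torques, N m; "eef_pos": TCP position; "tcp_rot": TCP orientation; "force": force on the tool from outside, world axes, zero at the start; "ft_torque": the same for the moment, N m; "gripper_width": opening from 0.0 (shut) to 1.0 (fully open).
Only numpy, scipy, OpenCV 4.12 (cv2) and the standard library are available. Lean on these libraries where they do the work, as an engineer would, in place of code of your own. Each camera call takes 0.05 s, during which the arm holds its last target. There are 200 camera calls.

## Working session

There is one attempt and no reset: what is moved stays moved. The work goes in short steps, Python scripts to look and compute and a tool call to move; the robot and the scene stay as the last step left them, time stands still between calls to the robot, and variables do not carry over. Pictures are saved under pics/ and viewed, about 8 in all and at most 12, crops included, and the job is handed in when it is done.

Besides the shell and the picture viewer there is one more tool, called after "Emit:" in YAML: its name, and indented under it one key for each argument. move_arm: Moves the arm, as the interface text tells. Its arguments: {"type":"object","properties":{"series":{"type":"array","items":{"type":"object","properties":{"x":{"type":"number"},"y":{"type":"number"},"z":{"type":"number"},"ax":{"type":"number"},"ay":{"type":"number"},"az":{"type":"number"},"fingers":{"type":"number"}}}},"newtons":{"type":"number"}},"required":["series"]}

```bash
mkdir -p pics; cat > h.py <<'E'
from workcell import *
import numpy as np, cv2
from scipy.spatial.transform import Rotation as R
def snap(n, save=None):
    s=snapshot(n); s['f']=200/np.tan(np.radians(s['fov_y'])/2); s['Rm']=R.from_quat(s['orientation']).as_matrix()
    if save: cv2.imwrite('pics/'+save,s['img'])
    return s
def cloud(s):
    v,u=np.mgrid[:400,:640]; z=s['z_map']
    P=np.stack([(u-s['cx'])/s['f']*z,(v-s['cy'])/s['f']*z,z],-1)@s['Rm'].T+np.array(s['xyz'])
    P[z==0]=np.nan
    return P
def ray(s,u,v,h):
    d=s['Rm']@np.array([(u-s['cx'])/s['f'],(v-s['cy'])/s['f'],1]); o=np.array(s['xyz'])
    return o+d*(h-o[2])/d[2]
E
python3 - <<'E'
from h import *
st=read_state(); print(st['time'],st['eef_pos'],st['tcp_rot'])
for n in ['scene','top']:
    s=snap(n,n+'1.png'); np.savez(n+'1.npz',**s); print(n,s['xyz'],s['orientation'],s['f'],s['cx'],s['cy'],(s['z_map']==0).mean())
E
```

```text
0.0 [ 0.14554349 -0.53022014  0.40378141] [ 6.06416579e-01  7.95146524e-01  5.43839524e-04 -8.01546408e-04]
scene [1.16389134 0.70061791 1.29334279] [ 0.35823951  0.87139215 -0.3070081  -0.13448493] 510.3605345234499 316.9141366793617 190.27068903635848 0.0037890625
top [3.81792537e-01 6.21243511e-04 1.68323480e+00] [ 0.71536964 -0.69790971  0.01994338 -0.02775936] 428.9488208260074 320.38024161812 196.9318466806817 0.0039765625
```

View pics/top1.png

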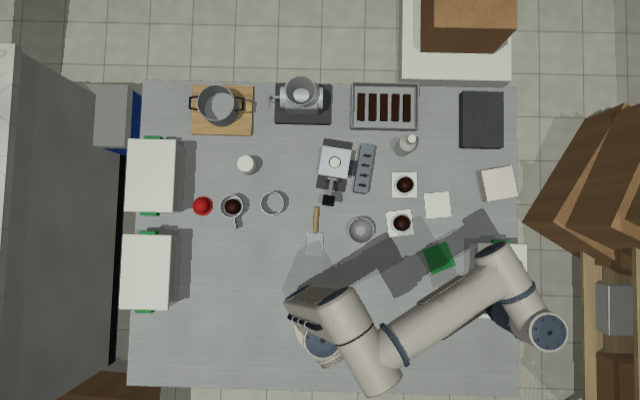

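View pics/scene1.png

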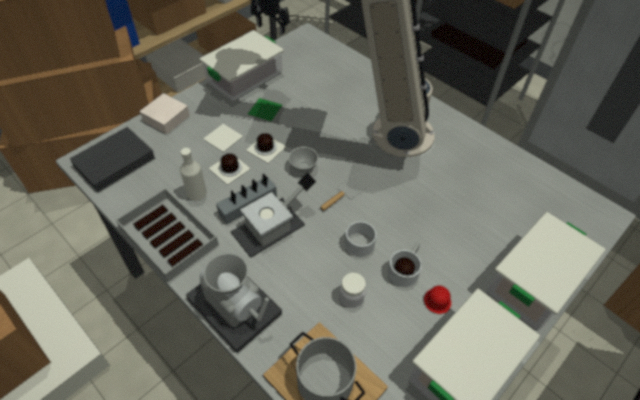

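The top view shows the mould at (232,205) with its handle at (237,225), the stand at (335,162), the toggles at (366,168), the lever pad at (328,200) and the empty card at (437,204). The finished bombes are at (404,185) and (401,223), with the bowl at (361,229).

```bash
python3 - <<'E'
from h import *
s=dict(np.load('top1.npz')); P=cloud(s); img=s['img'].astype(int)
c=dict(np.load('scene1.npz')); Q=cloud(c); 
def reg(P,x0,x1,y0,y1,z0,z1):
    m=(P[...,0]>x0)&(P[...,0]<x1)&(P[...,1]>y0)&(P[...,1]<y1)&(P[...,2]>z0)&(P[...,2]<z1); return m
for n,(u,v) in dict(mould=(232,205),handle=(237,225),seat=(335,162),pad=(328,200),card=(437,204),bomA=(404,185),bomB=(401,223),bowl=(361,229),bottle=(408,144),jar=(246,163),ring=(273,202),pal=(316,225),red=(202,205),t0=(363,186),t3=(369,150)).items():
    print(n,P[v,u].round(3))
def rect(P,m):
    p=P[m][:,:2].astype(np.float32); return m.sum(),cv2.minAreaRect(p),p.mean(0),P[m][:,2].mean().round(4)
for nm,A in(('top',P),('scene',Q)):
    print(nm)
    x,y=P[162,335][:2]
    print('seat',rect(A,reg(A,x-.08,x+.1,y-.1,y+.09,.078,.093)))
    x,y=P[204,437][:2]; print('card',rect(A,reg(A,x-.08,x+.08,y-.07,y+.08,.003,.02)))
    x,y=P[205,232][:2]; m=reg(A,x-.065,x+.065,y-.065,y+.065,.04,.075)
    print('mouldtop',rect(A,m), cv2.minEnclosingCircle(A[reg(A,x-.06,x+.06,y-.06,y+.06,.056,.07)][:,:2].astype(np.float32)))
    m=reg(A,x-.13,x-.03,y-.09,y+.09,.035,.058); print('handle',rect(A,m))
    x,y=P[200,328][:2]; print('pad',rect(A,reg(A,x-.05,x+.04,y-.05,y+.05,.08,.2)))
    x,y=P[168,366][:2]; print('box',rect(A,reg(A,x-.14,x+.14,y-.06,y+.06,.05,.06)),'togg',rect(A,reg(A,x-.1,x+.1,y-.04,y+.035,.07,.11)))
cv2.imwrite('pics/c1.png',np.hstack([cv2.resize(s['img'][130:240,190:300],(396,396),interpolation=2),cv2.resize(s['img'][130:240,300:410],(396,396),interpolation=2)]))
E
```

```text
mould [0.453 0.357 0.048]
handle [0.377 0.339 0.031]
seat [ 0.623 -0.032  0.079]
pad [ 0.476 -0.009  0.129]
card [ 0.479 -0.438 -0.004]
bomA [ 0.545 -0.297  0.053]
bomB [ 0.4   -0.285  0.066]
bowl [ 0.374 -0.141  0.007]
bottle [ 0.683 -0.291  0.154]
jar [0.611 0.303 0.082]
ring [0.471 0.206 0.002]
pal [0.385 0.035 0.016]
red [0.45  0.471 0.052]
t0 [ 0.534 -0.138  0.086]
t3 [ 0.676 -0.161  0.058]
top
seat (np.int64(804), ((0.6130297780036926, -0.028177738189697266), (0.10984305292367935, 0.1352607160806656), 81.93115234375), array([ 0.6221616 , -0.02939387], dtype=float32), np.float64(0.0855))
card (np.int64(734), ((0.47839993238449097, -0.4322289526462555), (0.15671174228191376, 0.14916038513183594), 1.1083091497421265), array([ 0.4800418 , -0.43445742], dtype=float32), np.float64(0.0068))
mouldtop (np.int64(320), ((0.44824713468551636, 0.36105063557624817), (0.08911393582820892, 0.09457461535930634), 62.4904670715332), array([0.44797975, 0.35748422], dtype=float32), np.float64(0.0534)) ((0.44462597370147705, 0.35828593373298645), 0.04997439309954643)
handle (np.int64(56), ((0.394091
[... 1529 characters left out ...]
7330622673035), 0.6132278442382812), array([0.40410963, 0.35246265], dtype=float32), np.float64(0.0484))
pad (np.int64(230), ((0.48768723011016846, -0.008642932400107384), (0.04789943993091583, 0.05604574829339981), 84.78166198730469), array([ 0.48271173, -0.0078394 ], dtype=float32), np.float64(0.1202))
box (np.int64(632), ((0.608300507068634, -0.14206603169441223), (0.05872547626495361, 0.18994340300559998), 82.1243667602539), array([ 0.61890876, -0.13935435], dtype=float32), np.float64(0.0541)) togg (np.int64(181), ((0.5952581167221069, -0.1406073421239853), (0.02690252661705017, 0.1260419487953186), 81.07494354248047), array([ 0.596283  , -0.13879888], dtype=float32), np.float64(0.0853))
```

View pics/c1.png

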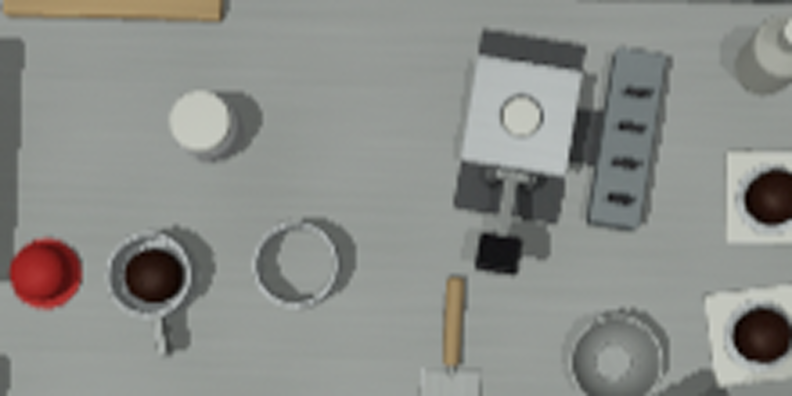

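Emit:
move_arm:
  series:
    - {"x": 4.2,"y": 4.6,"fingers": 60}
    - {"x": 4.2,"y": 4.6}
    - {"x": 4.2,"y": 4.6}
    - {"x": 4.2,"y": 4.6}
    - {"x": 4.2,"y": 4.6}
    - {"x": 4.2,"y": 4.6}
    - {"x": 4.2,"y": 4.6}
    - {"x": 4.2,"y": 4.6}

```text
invalid input
```

Emit:
move_arm:
  series:
    - {"x": 5.6,"y": 1.15,"z": 1}
    - {"x": 5.6,"y": 1.15,"z": 1}
    - {"x": 5.6,"y": 1.15,"z": 1}
    - {"x": 5.6,"y": 1.15,"z": 1}
    - {"x": 5.6,"y": 1.15,"z": 1}
    - {"x": 5.6,"y": 1.15,"z": 1}
    - {"x": 5.6,"y": 1.15,"z": 1}
    - {"x": 5.6,"y": 1.15,"z": 1,"az": 0.09}

```text
invalid input
```

```bash
cat >> h.py <<'E'
def togo(pos,xdir):
    """TCP target (tool down) and wanted world yaw (deg) of tool x -> shift (cm, present tool axes) and az"""
    st=read_state(); T=R.from_quat(st['tcp_rot']); d=T.inv().apply(np.array(pos)-st['eef_pos'])*100
    x=T.as_matrix()[:,0]; yaw=np.degrees(np.arctan2(x[1],x[0])); e=(xdir-yaw+90)%180-90
    print('t %.2f'%st['time'],'tcp',np.round(st['eef_pos'],4),'yaw %.1f'%yaw,'tilt',T.as_matrix()[:,2].round(3),'go cm',d.round(2),'az %.3f'%(-np.radians(e)),'F',np.round(st['force'],1),'w %.3f'%st['gripper_width'],'q',np.round(st['q'],2))
E
python3 - <<'E'
from h import *
s=snap('wrist','w1.png'); np.savez('w1.npz',**s)
togo([.383,.347,.2],100.2); P=cloud(s)
m=(P[...,2]>.053)&(P[...,2]<.064)&(np.hypot(P[...,0]-.449,P[...,1]-.359)<.06)
print('rim',m.sum(),cv2.minEnclosingCircle(P[m][:,:2].astype(np.float32)),P[m].mean(0))
r=np.hypot(P[...,0]-.449,P[...,1]-.359)
m=(P[...,2]>.045)&(P[...,2]<.06)&(r>.055)&(r<.095)
print('handle',m.sum(),cv2.minAreaRect(P[m][:,:2].astype(np.float32)),P[m].mean(0))
E
```

```text
t 0.15 tcp [ 0.1455 -0.5303  0.404 ] yaw 105.3 tilt [-0.     0.001 -1.   ] go cm [78.29 46.11 20.51] az 0.090 F [ 0.5  0.5 -0.1] w 1.002 q [-1.02  0.26  0.11 -0.   -1.42 -0.28]
rim 0 ((0.0, 0.0), 0.0) [nan nan nan]
handle 0 ((0.0, 0.0), (0.0, 0.0), 0.0) [nan nan nan]<stdin>:5: RuntimeWarning: Mean of empty slice.
  ret = um.true_divide(
<stdin>:8: RuntimeWarning: Mean of empty slice.
```

View pics/w1.png

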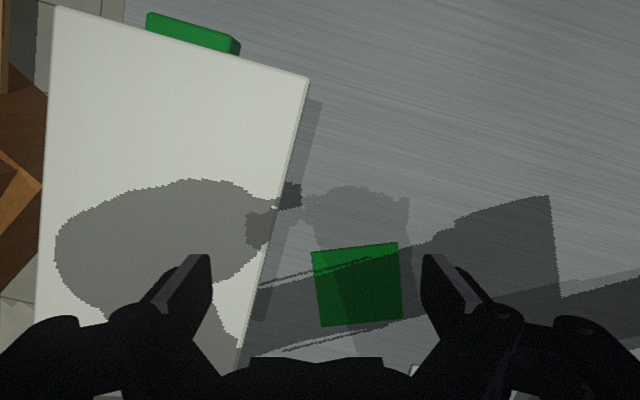

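The wrist view shows the fingers, with the green look-alike card at (357,285). The arm hasn't moved because both calls were refused. I'll fill in every field in each row.

Emit:
move_arm:
  series:
    - {"x": 4.2,"y": 4.6,"z": 0,"ax": 0,"ay": 0,"az": 0,"fingers": 60}
    - {"x": 4.2,"y": 4.6,"z": 0,"ax": 0,"ay": 0,"az": 0,"fingers": 60}
    - {"x": 4.2,"y": 4.6,"z": 0,"ax": 0,"ay": 0,"az": 0,"fingers": 60}
    - {"x": 4.2,"y": 4.6,"z": 0,"ax": 0,"ay": 0,"az": 0,"fingers": 60}
    - {"x": 4.2,"y": 4.6,"z": 0,"ax": 0,"ay": 0,"az": 0,"fingers": 60}
    - {"x": 4.2,"y": 4.6,"z": 0,"ax": 0,"ay": 0,"az": 0,"fingers": 60}
    - {"x": 4.2,"y": 4.6,"z": 0,"ax": 0,"ay": 0,"az": 0,"fingers": 60}
    - {"x": 4.2,"y": 4.6,"z": 0,"ax": 0,"ay": 0,"az": 0,"fingers": 60}
  newtons: 100

```text
time: 1.15
eef_pos: [0.412, -0.107, 0.4048]
tcp_rot: [0.606, 0.795, 0.0, 0.0]
force: [1.2, -0.2, -0.1]
gripper_width: 0.599
```

Emit:
move_arm:
  series:
    - {"x": 5.6,"y": 1.15,"z": 1,"ax": 0,"ay": 0,"az": 0,"fingers": 60}
    - {"x": 5.6,"y": 1.15,"z": 1,"ax": 0,"ay": 0,"az": 0,"fingers": 60}
    - {"x": 5.6,"y": 1.15,"z": 1,"ax": 0,"ay": 0,"az": 0,"fingers": 60}
    - {"x": 5.6,"y": 1.15,"z": 1,"ax": 0,"ay": 0,"az": 0,"fingers": 60}
    - {"x": 5.6,"y": 1.15,"z": 1,"ax": 0,"ay": 0,"az": 0,"fingers": 60}
    - {"x": 5.6,"y": 1.15,"z": 1,"ax": 0,"ay": 0,"az": 0,"fingers": 60}
    - {"x": 5.6,"y": 1.15,"z": 1,"ax": 0,"ay": 0,"az": 0,"fingers": 60}
    - {"x": 5.6,"y": 1.15,"z": 1,"ax": 0,"ay": 0,"az": 0.09,"fingers": 60}

```text
time: 2.15
eef_pos: [0.3811, 0.3492, 0.3242]
tcp_rot: [0.642, 0.767, -0.0, 0.0]
force: [0.6, 0.0, 0.3]
gripper_width: 0.602
```

```bash
cat > w.py <<'E'
from h import *
import sys
s=snap('wrist',sys.argv[1]+'.png'); np.savez(sys.argv[1]+'.npz',**s)
togo([.383,.347,.2],100.2); P=cloud(s)
r=np.hypot(P[...,0]-.449,P[...,1]-.359)
m=(P[...,2]>.053)&(P[...,2]<.064)&(r<.055)
if m.any(): print('rim',m.sum(),cv2.minEnclosingCircle(P[m][:,:2].astype(np.float32)),P[m].mean(0))
m=(P[...,2]>.045)&(P[...,2]<.06)&(r>.055)&(r<.095)
if m.any(): print('handle',m.sum(),cv2.minAreaRect(P[m][:,:2].astype(np.float32)),P[m].mean(0))
E
python3 w.py w2
```

```text
t 2.20 tcp [0.3808 0.3542 0.3221] yaw 100.0 tilt [-0.001  0.    -1.   ] go cm [-0.75  0.11 12.21] az -0.004 F [ 1.3  7.3 -1.2] w 0.596 q [ 1.05  0.24 -0.13 -0.   -1.21 -2.45]
rim 4015 ((0.4438455104827881, 0.357422411441803), 0.04968597739934921) [0.44582121 0.35910366 0.05602016]
handle 667 ((0.37893250584602356, 0.3441297113895416), (0.033287644386291504, 0.010021328926086426), 12.218708992004395) [0.37813945 0.34405013 0.05357739]
```

View pics/w2.png

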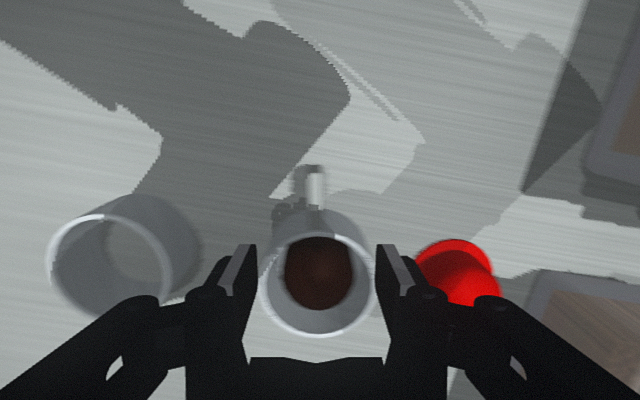

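The wrist picture shows the handle at (314,185), standing radially above the ring at (318,270). I'll go lower and settle.

Emit:
move_arm:
  series:
    - {"x": -0.8,"y": 0.1,"z": 2,"ax": 0,"ay": 0,"az": -0.035,"fingers": 50}
    - {"x": 0,"y": 0,"z": 2,"ax": 0,"ay": 0,"az": 0,"fingers": 50}
    - {"x": 0,"y": 0,"z": 2,"ax": 0,"ay": 0,"az": 0,"fingers": 50}
    - {"x": 0,"y": 0,"z": 0,"ax": 0,"ay": 0,"az": 0,"fingers": 50}
    - {"x": 0,"y": 0,"z": 0,"ax": 0,"ay": 0,"az": 0,"fingers": 50}

```text
time: 2.82
eef_pos: [0.3844, 0.3399, 0.2655]
tcp_rot: [0.628, 0.778, 0.0, 0.0]
force: [-0.3, -0.3, 0.7]
gripper_width: 0.503
```

```bash
python3 -c "
from h import *
togo([.3821,.3448,.192],102.2)"
```

```text
t 2.83 tcp [0.3844 0.3399 0.2655] yaw 102.2 tilt [ 0.001  0.001 -1.   ] go cm [ 0.53 -0.12  7.35] az 0.000 F [-0.3 -0.3  0.7] w 0.503 q [ 1.03  0.27 -0.24  0.   -1.06 -2.39]
```

Emit:
move_arm:
  series:
    - {"x": 0.5,"y": -0.1,"z": 2.5,"ax": 0,"ay": 0,"az": 0,"fingers": 50}
    - {"x": 0,"y": 0,"z": 2.5,"ax": 0,"ay": 0,"az": 0,"fingers": 50}
    - {"x": 0,"y": 0,"z": 1.4,"ax": 0,"ay": 0,"az": 0,"fingers": 50}
    - {"x": 0,"y": 0,"z": 0.9,"ax": 0,"ay": 0,"az": 0,"fingers": 50}
    - {"x": 0,"y": 0,"z": 0,"ax": 0,"ay": 0,"az": 0,"fingers": 50}
    - {"x": 0,"y": 0,"z": 0,"ax": 0,"ay": 0,"az": 0,"fingers": 50}

```text
time: 3.58
eef_pos: [0.3824, 0.3447, 0.1925]
tcp_rot: [0.628, 0.778, 0.001, 0.0]
force: [0.0, 0.9, -0.1]
gripper_width: 0.502
```

```bash
python3 -c "
from h import *
togo([.3821,.3448,.192],102.2)"; python3 w.py w3
```

```text
t 3.58 tcp [0.3824 0.3447 0.1925] yaw 102.2 tilt [ 0.001  0.001 -1.   ] go cm [ 0.02 -0.02  0.05] az 0.000 F [ 0.   0.9 -0.1] w 0.502 q [ 1.04  0.36 -0.33  0.   -0.88 -2.4 ]
t 3.62 tcp [0.3823 0.3447 0.1925] yaw 102.2 tilt [ 0.001  0.001 -1.   ] go cm [ 0.21  0.12 -0.75] az 0.035 F [-0.2  0.3  0.7] w 0.500 q [ 1.04  0.36 -0.33  0.   -0.88 -2.4 ]
rim 718 ((0.404721200466156, 0.3494614362716675), 0.01149056013673544) [0.40098691 0.34886923 0.05422795]
handle 5214 ((0.3789096772670746, 0.34324994683265686), (0.03391809016466141, 0.06971465796232224), 11.45909595489502) [0.37761018 0.34353436 0.05351842]
```

Emit:
move_arm:
  series:
    - {"x": 0,"y": 0,"z": 0,"ax": 0,"ay": 0,"az": 0,"fingers": 20}
    - {"x": 0,"y": 0,"z": 0,"ax": 0,"ay": 0,"az": 0,"fingers": 14}
    - {"x": 0,"y": 0,"z": 0,"ax": 0,"ay": 0,"az": 0,"fingers": 0}
    - {"x": 0,"y": 0,"z": 0,"ax": 0,"ay": 0,"az": 0,"fingers": 0}
    - {"x": 0,"y": 0,"z": 0,"ax": 0,"ay": 0,"az": 0,"fingers": 0}
    - {"x": 0,"y": 0,"z": -0.5,"ax": 0,"ay": 0,"az": 0,"fingers": 0}
    - {"x": 0,"y": 0,"z": -0.5,"ax": 0,"ay": 0,"az": 0,"fingers": 0}
    - {"x": 0,"y": 0,"z": 0,"ax": 0,"ay": 0,"az": 0,"fingers": 0}
  newtons: 110

```text
time: 4.62
eef_pos: [0.382, 0.3442, 0.2017]
tcp_rot: [0.628, 0.778, -0.0, -0.0]
force: [0.2, 0.2, -3.5]
gripper_width: 0.101
```

```bash
python3 -c "
from h import *
print(read_state()['ft_torque'])
togo([.3821,.3448,.192],102.2)"
```

```text
[-0.03302943  0.2537808  -0.05346468]
t 4.62 tcp [0.382  0.3442 0.2017] yaw 102.2 tilt [-0. -0. -1.] go cm [0.06 0.02 0.97] az -0.000 F [ 0.2  0.2 -3.5] w 0.101 q [ 1.04  0.34 -0.32 -0.   -0.9  -2.4 ]
```

Emit:
move_arm:
  series:
    - {"x": 0,"y": 0,"z": -2.5,"ax": 0,"ay": 0,"az": 0,"fingers": 0}
    - {"x": 0,"y": 0,"z": -4,"ax": 0,"ay": 0,"az": 0,"fingers": 0}
    - {"x": 0,"y": 0,"z": -4,"ax": 0,"ay": 0,"az": 0,"fingers": 0}
    - {"x": -1,"y": 0.2,"z": -3.5,"ax": 0,"ay": 0,"az": 0,"fingers": 0}
    - {"x": -3,"y": 0.7,"z": 0,"ax": 0,"ay": 0,"az": 0,"fingers": 0}
    - {"x": -4,"y": 1,"z": 0,"ax": 0,"ay": 0,"az": 0,"fingers": 0}
    - {"x": -4,"y": 1,"z": 0,"ax": 0,"ay": 0,"az": 0,"fingers": 0}
    - {"x": -4,"y": 1,"z": 0,"ax": 0,"ay": 0,"az": 0,"fingers": 0}

```text
time: 5.62
eef_pos: [0.4541, 0.1949, 0.3412]
tcp_rot: [0.628, 0.778, -0.0, -0.0]
force: [1.0, 0.6, -3.2]
gripper_width: 0.099
```

Emit:
move_arm:
  series:
    - {"x": -4,"y": 1,"z": 0,"ax": 0,"ay": 0,"az": 0,"fingers": 0}
    - {"x": -4,"y": 1,"z": 0,"ax": 0,"ay": 0,"az": 0,"fingers": 0}
    - {"x": -4,"y": 1,"z": 0,"ax": 0,"ay": 0,"az": 0,"fingers": 0}
    - {"x": -4,"y": 1,"z": 0,"ax": 0,"ay": 0,"az": 0,"fingers": 0}
    - {"x": -3,"y": 0.7,"z": 0,"ax": 0,"ay": 0,"az": 0.1,"fingers": 0}
    - {"x": -1,"y": 0.2,"z": 0,"ax": 0,"ay": 0,"az": 0.15,"fingers": 0}
    - {"x": 0,"y": 0,"z": 0,"ax": 0,"ay": 0,"az": 0.1,"fingers": 0}
    - {"x": 0,"y": 0,"z": 0,"ax": 0,"ay": 0,"az": 0,"fingers": 0}

```text
time: 6.62
eef_pos: [0.543, 0.0105, 0.341]
tcp_rot: [0.754, 0.657, -0.001, -0.0]
force: [-0.3, -0.2, -3.8]
gripper_width: 0.104
```

Emit:
move_arm:
  series:
    - {"x": 0,"y": 0,"z": 0,"ax": 0,"ay": 0,"az": 0,"fingers": 0}
    - {"x": 0,"y": 0,"z": 0,"ax": 0,"ay": 0,"az": 0,"fingers": 0}
    - {"x": 0,"y": 0,"z": 0,"ax": 0,"ay": 0,"az": 0,"fingers": 0}

```text
time: 7.0
eef_pos: [0.5431, 0.0109, 0.3417]
tcp_rot: [0.754, 0.657, -0.0, -0.0]
force: [1.0, 0.7, -2.8]
gripper_width: 0.098
```

```bash
python3 - <<'E'
from h import *
togo([.5567,-.0197,.277],82)
s=snap('top','top2.png'); c=snap('scene','scene2.png'); w=snap('wrist','w4.png')
np.savez('w4.npz',**w)
for n,s in(('top',s),('scene',c),('wrist',w)):
    P=cloud(s)
    m=(np.abs(P[...,2]-.212)<.006)&(np.hypot(P[...,0]-.622,P[...,1]+.029)<.075)
    if m.sum()>5: print(n,'rim',m.sum(),cv2.minEnclosingCircle(P[m][:,:2].astype(np.float32)),cv2.minAreaRect(P[m][:,:2].astype(np.float32)),P[m].mean(0))
    m=(np.abs(P[...,2]-.085)<.006)&(np.abs(P[...,0]-.622)<.08)&(np.abs(P[...,1]+.029)<.08)
    if m.sum()>5: print(n,'plate',m.sum(),cv2.minAreaRect(P[m][:,:2].astype(np.float32)))
a=c['img'][130:280,190:340]; b=w['img']
cv2.imwrite('pics/c2.png',np.hstack([cv2.resize(a,(375,375)),cv2.resize(b,(425,375))]))
E
```

```text
t 7.00 tcp [0.5431 0.0109 0.3417] yaw 82.2 tilt [-0.  0. -1.] go cm [-2.84  1.76  6.47] az 0.003 F [ 1.   0.7 -2.8] w 0.098 q [ 0.31  0.27 -0.03 -0.   -1.27 -2.02]
top plate 262 ((0.6234689950942993, -0.0467032715678215), (0.07676605135202408, 0.11032621562480927), 82.81482696533203)
scene rim 75 ((0.6015695333480835, -0.001181002939119935), 0.05542697757482529) ((0.6071845293045044, 0.0041511282324790955), (0.08752141892910004, 0.09830524772405624), 70.18026733398438) [ 0.60101525 -0.00127728  0.208388  ]
scene plate 697 ((0.6182283163070679, -0.028110697865486145), (0.11397284269332886, 0.12359485030174255), 82.41729736328125)
wrist rim 8 ((0.5597175359725952, 0.005448160693049431), 0.006412103306502104) ((0.5602036714553833, 0.004579486325383186), (0.012624083086848259, 0.0021175083238631487), 29.23267364501953) [0.56078153 0.00540973 0.20973294]
wrist plate 4546 ((0.5710588097572327, -0.030347652733325958), (0.05549973249435425, 0.11473339796066284), 18.35065460205078)
```

View pics/c2.png

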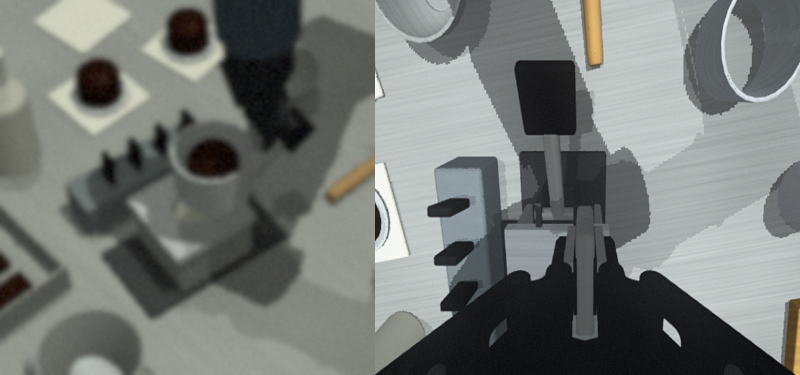

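The crop shows the ring held level above the stand's near corner, with the lever pad to the right of the handle line. I'll shift it over the seat and lower it.

Emit:
move_arm:
  series:
    - {"x": -1.4,"y": 1,"z": 0,"ax": 0,"ay": 0,"az": 0,"fingers": 0}
    - {"x": -1.5,"y": 1,"z": 0,"ax": 0,"ay": 0,"az": 0,"fingers": 0}
    - {"x": 0,"y": 0,"z": 2,"ax": 0,"ay": 0,"az": 0,"fingers": 0}
    - {"x": 0,"y": 0,"z": 2.5,"ax": 0,"ay": 0,"az": 0,"fingers": 0}
    - {"x": 0,"y": 0,"z": 1,"ax": 0,"ay": 0,"az": 0,"fingers": 0}
    - {"x": 0,"y": 0,"z": 0,"ax": 0,"ay": 0,"az": 0,"fingers": 0}
    - {"x": 0,"y": 0,"z": 0,"ax": 0,"ay": 0,"az": 0,"fingers": 0}

```text
time: 8.02
eef_pos: [0.5596, -0.0209, 0.2878]
tcp_rot: [0.754, 0.657, 0.001, 0.001]
force: [0.2, -0.7, -2.2]
gripper_width: 0.102
```

```bash
python3 - <<'E'
from h import *
togo([.5587,-.0204,.2775],82)
c=snap('scene','scene3.png'); s=snap('top','top3.png')
for n,s in(('top',s),('scene',c)):
    P=cloud(s)
    m=(np.abs(P[...,2]-.15)<.006)&(np.hypot(P[...,0]-.622,P[...,1]+.029)<.065)
    if m.sum()>5: print(n,'rim',m.sum(),cv2.minEnclosingCircle(P[m][:,:2].astype(np.float32)),cv2.minAreaRect(P[m][:,:2].astype(np.float32)),P[m].mean(0))
    hsv=cv2.cvtColor(s['img'],cv2.COLOR_BGR2HSV); m=(P[...,2]>.12)&(P[...,2]<.16)&(np.hypot(P[...,0]-.622,P[...,1]+.029)<.05)&(s['img'].max(-1)<75)
    if m.sum(): print('choc',m.sum(),cv2.minEnclosingCircle(P[m][:,:2].astype(np.float32)))
E
```

```text
t 8.03 tcp [ 0.5596 -0.0209  0.2878] yaw 82.1 tilt [ 0.002 -0.    -1.   ] go cm [ 0.04 -0.09  1.03] az 0.003 F [ 0.2 -0.7 -2.2] w 0.102 q [ 0.24  0.34 -0.08  0.   -1.15 -1.95]
scene rim 383 ((0.6207689046859741, -0.027746815234422684), 0.054589301347732544) ((0.6234189867973328, -0.025362178683280945), (0.0936281681060791, 0.09887237846851349), 43.47040939331055) [ 0.62567498 -0.02866764  0.14917849]
choc 298 ((0.6168581247329712, -0.028826940804719925), 0.04501058906316757)
```

Emit:
move_arm:
  series:
    - {"x": 0,"y": 0,"z": 0.5,"ax": 0,"ay": 0,"az": 0,"fingers": 0}
    - {"x": 0,"y": 0,"z": 0.4,"ax": 0,"ay": 0,"az": 0,"fingers": 0}
    - {"x": 0,"y": 0,"z": 0.1,"ax": 0,"ay": 0,"az": 0,"fingers": 0}
    - {"x": 0,"y": 0,"z": 0,"ax": 0,"ay": 0,"az": 0,"fingers": 0}

```text
time: 8.62
eef_pos: [0.559, -0.0207, 0.2772]
tcp_rot: [0.754, 0.657, 0.0, 0.0]
force: [-3.4, 0.9, 2.4]
gripper_width: 0.1
```

Emit:
move_arm:
  series:
    - {"x": 0,"y": 0,"z": 0,"ax": 0,"ay": 0,"az": 0,"fingers": 25}
    - {"x": 0,"y": 0,"z": 0,"ax": 0,"ay": 0,"az": 0,"fingers": 40}
    - {"x": 0,"y": 0,"z": 0,"ax": 0,"ay": 0,"az": 0,"fingers": 40}
    - {"x": 0,"y": 0,"z": -2,"ax": 0,"ay": 0,"az": 0,"fingers": 40}
    - {"x": 0,"y": 0,"z": -3,"ax": 0,"ay": 0,"az": 0,"fingers": 40}
    - {"x": 0,"y": -2,"z": -3,"ax": 0,"ay": 0,"az": 0,"fingers": 20}
    - {"x": 0,"y": -6,"z": 0,"ax": 0,"ay": 0,"az": 0,"fingers": 0}
    - {"x": 0,"y": -1,"z": 0,"ax": 0,"ay": 0,"az": 0,"fingers": 0}

```text
time: 9.62
eef_pos: [0.467, -0.0086, 0.3569]
tcp_rot: [0.754, 0.657, 0.0, -0.0]
force: [0.2, -1.0, -0.1]
gripper_width: -0.001
```

```bash
python3 - <<'E'
from h import *
togo([.478,-.0085,.33],82)
c=snap('scene','scene4.png'); s=snap('top','top4.png'); w=snap('wrist','w5.png')
for n,s in(('top',s),('scene',c),('wrist',w)):
    P=cloud(s)
    m=(np.abs(P[...,2]-.142)<.005)&(np.hypot(P[...,0]-.624,P[...,1]+.029)<.056)
    if m.sum()>5: print(n,'rim',m.sum(),cv2.minEnclosingCircle(P[m][:,:2].astype(np.float32)),P[m].mean(0))
    m=(np.abs(P[...,2]-.085)<.006)&(np.abs(P[...,0]-.622)<.08)&(np.abs(P[...,1]+.029)<.08)
    if m.sum()>5: print(n,'plate',m.sum(),cv2.minAreaRect(P[m][:,:2].astype(np.float32)))
    m=(P[...,2]>.09)&(P[...,2]<.14)&(np.abs(P[...,0]-.48)<.035)&(np.abs(P[...,1]+.009)<.045)&(s['img'].max(-1)<70)
    if m.sum()>5: print(n,'pad',m.sum(),cv2.minAreaRect(P[m][:,:2].astype(np.float32)),P[m].mean(0))
a=c['img'][130:280,190:340]; b=w['img']
cv2.imwrite('pics/c3.png',np.hstack([cv2.resize(a,(375,375)),cv2.resize(b,(425,375))]))
E
```

```text
t 9.62 tcp [ 0.467  -0.0086  0.3569] yaw 82.2 tilt [-0.     0.001 -1.   ] go cm [0.15 1.09 2.69] az 0.003 F [ 0.2 -1.  -0.1] w -0.001 q [ 0.32  0.11 -0.19 -0.   -1.27 -2.03]
top rim 198 ((0.6246112585067749, -0.02917679399251938), 0.048473503440618515) [ 0.62602046 -0.03157976  0.1414959 ]
top plate 305 ((0.6250944137573242, -0.029941271990537643), (0.10992508381605148, 0.11071483790874481), 81.9617919921875)
scene rim 254 ((0.6208529472351074, -0.025481797754764557), 0.05192139744758606) [ 0.62563957 -0.02869677  0.14058812]
scene plate 469 ((0.6128536462783813, -0.023052625358104706), (0.1120046079158783, 0.13890580832958221), 78.88268280029297)
scene pad 193 ((0.4783022403717041, -0.008637415245175362), (0.04687504097819328, 0.04204176366329193), 83.05657958984375) [ 0.47851906 -0.0068475   0.12315256]
wrist pad 3571 ((0.4750398099422455, -0.010115379467606544), (0.04405639320611954, 0.040446843951940536), 82.3699951171875) [ 0.4706067  -0.00945225  0.12791615]
```

View pics/c3.png

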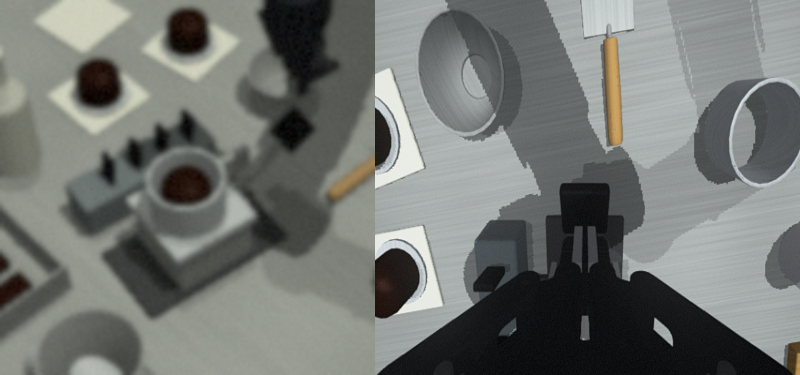

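The ring sits in the middle of the seat, with the bombe at (185,185) in the left crop. The shut fingers are above the pad. Next I'll press the lever.

Emit:
move_arm:
  series:
    - {"x": 0,"y": 0.9,"z": 2,"ax": 0,"ay": 0,"az": 0,"fingers": 0}
    - {"x": 0,"y": 0,"z": 2,"ax": 0,"ay": 0,"az": 0,"fingers": 0}
    - {"x": 0,"y": 0,"z": 1,"ax": 0,"ay": 0,"az": 0,"fingers": 0}
    - {"x": 0,"y": -0.1,"z": 1,"ax": 0,"ay": 0,"az": 0,"fingers": 0}
    - {"x": 0,"y": -0.1,"z": 1,"ax": 0,"ay": 0,"az": 0,"fingers": 0}
    - {"x": 0,"y": -0.1,"z": 1,"ax": 0,"ay": 0,"az": 0,"fingers": 0}
    - {"x": 0,"y": -0.1,"z": 1,"ax": 0,"ay": 0,"az": 0,"fingers": 0}
    - {"x": 0,"y": -0.1,"z": 1,"ax": 0,"ay": 0,"az": 0,"fingers": 0}

```text
time: 10.78
eef_pos: [0.4742, -0.009, 0.258]
tcp_rot: [0.754, 0.657, 0.0, 0.001]
force: [-5.0, 1.8, 10.9]
gripper_width: -0.0
```

Emit:
move_arm:
  series:
    - {"x": 0,"y": 0,"z": 1,"ax": 0,"ay": 0,"az": 0,"fingers": 0}
    - {"x": 0,"y": 0,"z": 1,"ax": 0,"ay": 0,"az": 0,"fingers": 0}
    - {"x": 0,"y": 0,"z": 0.7,"ax": 0,"ay": 0,"az": 0,"fingers": 0}
    - {"x": 0,"y": 0,"z": 0.6,"ax": 0,"ay": 0,"az": 0,"fingers": 0}
    - {"x": 0,"y": 0,"z": 0.4,"ax": 0,"ay": 0,"az": 0,"fingers": 0}
    - {"x": 0,"y": 0,"z": 0,"ax": 0,"ay": 0,"az": 0,"fingers": 0}

```text
time: 11.52
eef_pos: [0.4755, -0.009, 0.2213]
tcp_rot: [0.754, 0.657, 0.002, 0.002]
force: [1.1, -1.7, 5.1]
gripper_width: 0.001
```

```bash
cat > chk.py <<'E'
from h import *
togo([.4706,-.0084,.212],82)
for n in('scene','top'):
    s=snap(n,n+'5.png'); P=cloud(s); r=np.hypot(P[...,0]-.625,P[...,1]+.03)
    m=(r<.05)&(P[...,2]>.15)&(P[...,2]<.23)
    if m.sum(): print(n,'bombe top z',np.nanpercentile(P[...,2][m],[50,95,99]).round(4),m.sum())
    m=(r<.05)&(np.abs(P[...,2]-.151)<.007)
    if m.sum(): print('base',P[m].mean(0).round(4),cv2.minEnclosingCircle(P[m][:,:2].astype(np.float32)))
    m=(r<.04)&(P[...,2]>.16)&(P[...,2]<.23)
    if m.sum(): print('choc',P[m].mean(0).round(4),cv2.minEnclosingCircle(P[m][:,:2].astype(np.float32)))
E
python3 chk.py
```

```text
t 11.53 tcp [ 0.4755 -0.009   0.2213] yaw 82.2 tilt [ 0.005 -0.001 -1.   ] go cm [-0.01 -0.5   0.93] az 0.004 F [ 1.1 -1.7  5.1] w 0.001 q [ 0.31  0.25 -0.4   0.   -0.92 -2.02]
scene bombe top z [0.1861 0.2003 0.2024] 528
base [ 0.6371 -0.0159  0.1509] ((0.6283155679702759, -0.026986287906765938), 0.044010866433382034)
choc [ 0.6337 -0.0219  0.1883] ((0.6289819478988647, -0.029110221192240715), 0.030882801860570908)
top bombe top z [0.1928 0.2032 0.2069] 348
base [ 0.6215 -0.03    0.1515] ((0.6258935928344727, -0.030285142362117767), 0.045954618602991104)
choc [ 0.625  -0.0306  0.1946] ((0.6252554655075073, -0.030049428343772888), 0.0358746200799942)
```

Emit:
move_arm:
  series:
    - {"x": 0,"y": 0,"z": 0.3,"ax": 0,"ay": 0,"az": 0,"fingers": 0}
    - {"x": 0,"y": 0,"z": 0.3,"ax": 0,"ay": 0,"az": 0,"fingers": 0}
    - {"x": 0,"y": 0,"z": 0,"ax": 0,"ay": 0,"az": 0,"fingers": 0}

```text
time: 12.0
eef_pos: [0.4757, -0.0091, 0.2195]
tcp_rot: [0.753, 0.658, 0.002, 0.003]
force: [-15.5, 0.4, 42.1]
gripper_width: 0.001
```

Emit:
move_arm:
  series:
    - {"x": 0,"y": 0,"z": -1,"ax": 0,"ay": 0,"az": 0,"fingers": 0}
    - {"x": 0,"y": 0,"z": -3,"ax": 0,"ay": 0,"az": 0,"fingers": 0}
    - {"x": 0,"y": 0,"z": -4.5,"ax": 0,"ay": 0,"az": 0,"fingers": 0}
    - {"x": 0,"y": 0,"z": -5,"ax": 0,"ay": 0,"az": 0,"fingers": 50}
    - {"x": 0,"y": 0,"z": -5.3,"ax": 0,"ay": 0,"az": 0,"fingers": 100}
    - {"x": 0,"y": 0,"z": 0,"ax": 0,"ay": 0,"az": 0,"fingers": 100}
    - {"x": 0,"y": 0,"z": 0,"ax": 0,"ay": 0,"az": 0,"fingers": 100}

```text
time: 12.88
eef_pos: [0.4739, -0.0089, 0.4013]
tcp_rot: [0.754, 0.657, 0.0, -0.0]
force: [0.2, 0.1, -0.8]
gripper_width: 0.848
```

```bash
python3 chk.py; python3 - <<'E'
from h import *
togo([.6255,-.030,.40],82)
w=snap('wrist','w6.png'); P=cloud(w)
m=(np.abs(P[...,0]-.47)<.05)&(np.abs(P[...,1]+.008)<.03)&(w['img'].max(-1)<70)&(P[...,2]<.15)
print('pad',P[m].mean(0),cv2.minAreaRect(P[m][:,:2].astype(np.float32)))
c=cv2.imread('pics/scene5.png')[130:280,190:340]
cv2.imwrite('pics/c4.png',np.hstack([cv2.resize(c,(375,375)),cv2.resize(w['img'],(425,375))]))
E
```

```text
t 12.88 tcp [ 0.4739 -0.0089  0.4013] yaw 82.1 tilt [-0.  0. -1.] go cm [-0.   -0.33 18.93] az 0.002 F [ 0.2  0.1 -0.8] w 0.848 q [ 0.31  0.11 -0.09 -0.   -1.38 -2.02]
scene bombe top z [0.1854 0.201  0.2029] 551
base [ 0.6378 -0.0154  0.1515] ((0.6286169290542603, -0.026440942659974098), 0.04438542574644089)
choc [ 0.6339 -0.0216  0.1889] ((0.6285862326622009, -0.02869383431971073), 0.031201906502246857)
top bombe top z [0.1933 0.2042 0.2068] 353
base [ 0.6249 -0.0312  0.1517] ((0.6277806162834167, -0.029986007139086723), 0.04451930895447731)
choc [ 0.6249 -0.0307  0.1946] ((0.6228561997413635, -0.027945490553975105), 0.036299336701631546)
t 12.97 tcp [ 0.4737 -0.009   0.4004] yaw 82.1 tilt [-0.002 -0.    -1.   ] go cm [-1.000e-02  1.532e+01  1.000e-02] az 0.002 F [0.3 0.2 0.1] w 0.990 q [ 0.31  0.11 -0.09 -0.   -1.38 -2.02]
pad [ 0.46912673 -0.00945799  0.03832121] ((0.4846144914627075, -0.006905604153871536), (0.058415286242961884, 0.0747079849243164), 82.13175201416016)
```

View pics/c4.png

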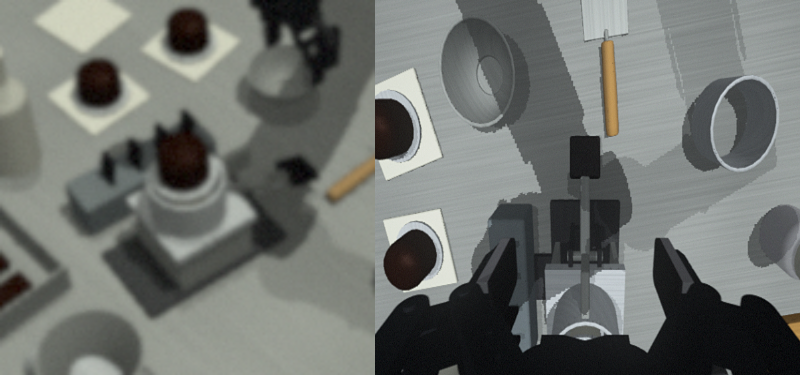

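The bombe stands up at the rim at (183,160) in the left crop, and the pad is fully down. I'll go over the bombe, settle, then descend.

Emit:
move_arm:
  series:
    - {"x": 0,"y": 3,"z": 0,"ax": 0,"ay": 0,"az": 0,"fingers": 100}
    - {"x": 0,"y": 5,"z": 0,"ax": 0,"ay": 0,"az": 0,"fingers": 100}
    - {"x": 0,"y": 5,"z": 0,"ax": 0,"ay": 0,"az": 0,"fingers": 100}
    - {"x": 0,"y": 2.3,"z": 0,"ax": 0,"ay": 0,"az": 0,"fingers": 100}
    - {"x": 0,"y": 0,"z": 0.5,"ax": 0,"ay": 0,"az": 0,"fingers": 100}
    - {"x": 0,"y": 0,"z": 2,"ax": 0,"ay": 0,"az": 0,"fingers": 100}
    - {"x": 0,"y": 0,"z": 0,"ax": 0,"ay": 0,"az": 0,"fingers": 100}
    - {"x": 0,"y": 0,"z": 0,"ax": 0,"ay": 0,"az": 0,"fingers": 100}

```text
time: 14.02
eef_pos: [0.625, -0.0299, 0.3774]
tcp_rot: [0.754, 0.657, 0.0, 0.0]
force: [0.3, -0.3, 0.0]
gripper_width: 1.0
```

```bash
python3 -c "
from h import *
togo([.6255,-.0302,.328],82)"
```

```text
t 14.03 tcp [ 0.625  -0.0299  0.3774] yaw 82.2 tilt [ 0. -0. -1.] go cm [-0.02  0.05  4.94] az 0.003 F [ 0.3 -0.3  0. ] w 1.000 q [ 0.2   0.41  0.27  0.   -1.42 -1.91]
```

Emit:
move_arm:
  series:
    - {"x": 0,"y": 0,"z": 2,"ax": 0,"ay": 0,"az": 0,"fingers": 100}
    - {"x": 0,"y": 0,"z": 1.9,"ax": 0,"ay": 0,"az": 0,"fingers": 100}
    - {"x": 0,"y": 0,"z": 1,"ax": 0,"ay": 0,"az": 0,"fingers": 100}
    - {"x": 0,"y": 0,"z": 0,"ax": 0,"ay": 0,"az": 0,"fingers": 90}
    - {"x": 0,"y": 0,"z": 0,"ax": 0,"ay": 0,"az": 0,"fingers": 80}
    - {"x": 0,"y": 0,"z": 0,"ax": 0,"ay": 0,"az": 0,"fingers": 72}
    - {"x": 0,"y": 0,"z": 0,"ax": 0,"ay": 0,"az": 0,"fingers": 50}
    - {"x": 0,"y": 0,"z": 0,"ax": 0,"ay": 0,"az": 0,"fingers": 50}
  newtons: 40

```text
time: 15.02
eef_pos: [0.6256, -0.0301, 0.3287]
tcp_rot: [0.754, 0.657, 0.001, 0.001]
force: [-0.7, -1.3, 4.1]
gripper_width: 0.69
```

Emit:
move_arm:
  series:
    - {"x": 0,"y": 0,"z": -0.5,"ax": 0,"ay": 0,"az": 0,"fingers": 50}
    - {"x": 0,"y": 0,"z": -1,"ax": 0,"ay": 0,"az": 0,"fingers": 50}
    - {"x": 0,"y": 0,"z": -2,"ax": 0,"ay": 0,"az": 0,"fingers": 50}
    - {"x": 0,"y": 0,"z": -2,"ax": 0,"ay": 0,"az": 0,"fingers": 50}
    - {"x": 0,"y": 0,"z": -0.5,"ax": 0,"ay": 0,"az": 0,"fingers": 50}
    - {"x": 0,"y": 0,"z": 0,"ax": 0,"ay": 0,"az": 0,"fingers": 50}

```text
time: 15.78
eef_pos: [0.6253, -0.0298, 0.3874]
tcp_rot: [0.754, 0.657, 0.0, -0.0]
force: [-0.2, -0.2, -2.3]
gripper_width: 0.689
```

```bash
python3 - <<'E'
from h import *
togo([.48,-.434,.25],82)
t=dict(np.load('top1.npz')); c=dict(np.load('scene1.npz'))
# free card: bright low-saturation contour, corners cast onto z=0.005
for n,s in (('top',t),('scene',c)):
    P=cloud(s); hsv=cv2.cvtColor(s['img'],cv2.COLOR_BGR2HSV)
    x,y=P[...,0],P[...,1]
    for th in (185,200):
        m=((np.abs(x-.479)<.085)&(np.abs(y+.434)<.085)&(hsv[...,2]>th)).astype(np.uint8)
        k,_=cv2.findContours(m,0,2); k=max(k,key=cv2.contourArea) if k else None
        if k is None: continue
        q=np.array([ray(s,u,v,.005)[:2] for u,v in k[:,0]],np.float32); print(n,th,cv2.minAreaRect(q),hsv[...,2][(np.abs(x-.479)<.03)&(np.abs(y+.434)<.03)].mean())
s=snap('scene','scene6.png'); P=cloud(s); r=np.hypot(P[...,0]-.625,P[...,1]+.03)
m=(r<.055)&(np.abs(P[...,2]-.142)<.005); print('rim',m.sum(),P[m].mean(0),cv2.minEnclosingCircle(P[m][:,:2].astype(np.float32)))
cv2.imwrite('pics/c5.png',cv2.resize(s['img'][90:290,150:400],(750,600)))
E
```

```text
t 15.78 tcp [ 0.6253 -0.0298  0.3874] yaw 82.1 tilt [-0.  0. -1.] go cm [-42.04  -8.86  13.73] az 0.002 F [-0.2 -0.2 -2.3] w 0.689 q [ 0.2   0.41  0.29 -0.   -1.45 -1.91]
top 185 ((0.4756401777267456, -0.43643099069595337), (0.09435126185417175, 0.09716680645942688), 6.492981910705566) 195.8197424892704
scene 185 ((0.4745854139328003, -0.43456390500068665), (0.09386562556028366, 0.09396813809871674), 6.519082069396973) 203.84
scene 200 ((0.4748978018760681, -0.43430110812187195), (0.08434741199016571, 0.08523111790418625), 6.446878433227539) 203.84
rim 179 [ 0.63237616 -0.01921081  0.14210319] ((0.6225763559341431, -0.028252797201275826), 0.049581293016672134)
```

View pics/c5.png

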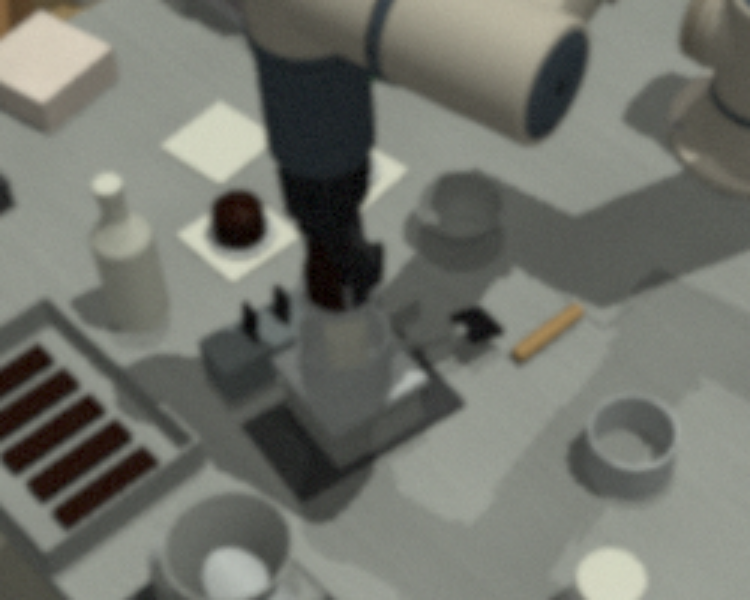

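The bombe is held clear above the empty seated ring. I'll carry it to the card.

Emit:
move_arm:
  series:
    - {"x": -1.5,"y": -0.33,"z": 0,"ax": 0,"ay": 0,"az": 0,"fingers": 50}
    - {"x": -3.5,"y": -0.77,"z": 0,"ax": 0,"ay": 0,"az": 0,"fingers": 50}
    - {"x": -4.5,"y": -1,"z": 0,"ax": 0,"ay": 0,"az": 0,"fingers": 50}
    - {"x": -4.5,"y": -1,"z": 0,"ax": 0,"ay": 0,"az": 0,"fingers": 50}
    - {"x": -4.5,"y": -1,"z": 0,"ax": 0,"ay": 0,"az": 0,"fingers": 50}
    - {"x": -4.5,"y": -1,"z": 0,"ax": 0,"ay": 0,"az": 0,"fingers": 50}
    - {"x": -4.5,"y": -1,"z": 0,"ax": 0,"ay": 0,"az": 0,"fingers": 50}
    - {"x": -4.5,"y": -1,"z": 0,"ax": 0,"ay": 0,"az": 0,"fingers": 50}

```text
time: 16.82
eef_pos: [0.5099, -0.339, 0.3871]
tcp_rot: [0.754, 0.657, -0.0, -0.001]
force: [0.8, -1.0, -2.6]
gripper_width: 0.69
```

Emit:
move_arm:
  series:
    - {"x": -4.5,"y": -1,"z": 0,"ax": 0,"ay": 0,"az": 0,"fingers": 50}
    - {"x": -3.5,"y": -0.77,"z": 0,"ax": 0,"ay": 0,"az": 0,"fingers": 50}
    - {"x": -2.2,"y": -0.48,"z": 1,"ax": 0,"ay": 0,"az": 0,"fingers": 50}
    - {"x": 0,"y": 0,"z": 4,"ax": 0,"ay": 0,"az": 0,"fingers": 50}
    - {"x": 0,"y": 0,"z": 4,"ax": 0,"ay": 0,"az": 0,"fingers": 50}
    - {"x": 0,"y": 0,"z": 3,"ax": 0,"ay": 0,"az": 0,"fingers": 50}
    - {"x": 0,"y": 0,"z": 0,"ax": 0,"ay": 0,"az": 0,"fingers": 50}
    - {"x": 0,"y": 0,"z": 0,"ax": 0,"ay": 0,"az": 0,"fingers": 50}

```text
time: 17.82
eef_pos: [0.4754, -0.4354, 0.2689]
tcp_rot: [0.754, 0.657, -0.0, 0.001]
force: [0.8, -0.9, -1.6]
gripper_width: 0.689
```

```bash
python3 - <<'E'
from h import *
togo([.4755,-.4355,.1847],82)
for n in('scene','wrist','top'):
    s=snap(n,n+'7.png'); P=cloud(s); x,y,z=P[...,0],P[...,1],P[...,2]
    m=(np.abs(z-.005)<.004)&(np.abs(x-.476)<.075)&(np.abs(y+.435)<.075)&(s['img'].min(-1)>120)
    if m.sum()>20: print(n,'card',m.sum(),cv2.minAreaRect(P[m][:,:2].astype(np.float32)))
    m=(np.abs(z-.088)<.03)&(np.hypot(x-.476,y+.435)<.05)&(s['img'].max(-1)>90)
    if m.sum()>20: print(n,'base',m.sum(),P[m].mean(0),cv2.minEnclosingCircle(P[m][:,:2].astype(np.float32)))
E
```

```text
t 17.82 tcp [ 0.4754 -0.4354  0.2689] yaw 82.2 tilt [ 0.001 -0.001 -1.   ] go cm [0.   0.01 8.42] az 0.003 F [ 0.8 -0.9 -1.6] w 0.689 q [-0.5   0.51  0.13  0.   -1.2  -1.21]
scene card 199 ((0.4683372974395752, -0.44941675662994385), (0.10263844579458237, 0.1575373262166977), 68.16234588623047)
scene base 77 [ 0.48671917 -0.42001269  0.09195009] ((0.4794159233570099, -0.43346044421195984), 0.041354112327098846)
wrist card 8974 ((0.44728201627731323, -0.44304096698760986), (0.14058274030685425, 0.1092514842748642), 83.24134063720703)
wrist base 4844 [ 0.45176656 -0.43262371  0.09391146] ((0.46969181299209595, -0.43749433755874634), 0.04033493623137474)
top card 167 ((0.42581862211227417, -0.45817431807518005), (0.10458280891180038, 0.04839431494474411), 87.90316009521484)
top base 46 [ 0.45491346 -0.42528411  0.09424242] ((0.4771582782268524, -0.4333680272102356), 0.03801120072603226)
```

Emit:
move_arm:
  series:
    - {"x": 0,"y": 0,"z": 2.5,"ax": 0,"ay": 0,"az": 0,"fingers": 50}
    - {"x": 0,"y": 0,"z": 2.5,"ax": 0,"ay": 0,"az": 0,"fingers": 50}
    - {"x": 0,"y": 0,"z": 1.5,"ax": 0,"ay": 0,"az": 0,"fingers": 50}
    - {"x": 0,"y": 0,"z": 0.8,"ax": 0,"ay": 0,"az": 0,"fingers": 50}
    - {"x": 0,"y": 0,"z": 0.5,"ax": 0,"ay": 0,"az": 0,"fingers": 50}
    - {"x": 0,"y": 0,"z": 0.3,"ax": 0,"ay": 0,"az": 0,"fingers": 50}
    - {"x": 0,"y": 0,"z": 0.2,"ax": 0,"ay": 0,"az": 0,"fingers": 50}
    - {"x": 0,"y": 0,"z": 0,"ax": 0,"ay": 0,"az": 0,"fingers": 50}

```text
time: 18.98
eef_pos: [0.4752, -0.4353, 0.1853]
tcp_rot: [0.754, 0.657, 0.0, 0.001]
force: [0.2, -0.0, -0.2]
gripper_width: 0.689
```

Emit:
move_arm:
  series:
    - {"x": 0,"y": 0,"z": 0.1,"ax": 0,"ay": 0,"az": 0,"fingers": 50}
    - {"x": 0,"y": 0,"z": 0,"ax": 0,"ay": 0,"az": 0,"fingers": 50}

```text
time: 19.23
eef_pos: [0.4752, -0.4352, 0.1852]
tcp_rot: [0.754, 0.657, 0.0, 0.001]
force: [-1.7, 2.2, 5.6]
gripper_width: 0.69
```

Contact is made, so I'll release and rise.

Emit:
move_arm:
  series:
    - {"x": 0,"y": 0,"z": -0.1,"ax": 0,"ay": 0,"az": 0,"fingers": 74}
    - {"x": 0,"y": 0,"z": 0,"ax": 0,"ay": 0,"az": 0,"fingers": 85}
    - {"x": 0,"y": 0,"z": 0,"ax": 0,"ay": 0,"az": 0,"fingers": 100}
    - {"x": 0,"y": 0,"z": -1,"ax": 0,"ay": 0,"az": 0,"fingers": 100}
    - {"x": 0,"y": 0,"z": -3,"ax": 0,"ay": 0,"az": 0,"fingers": 100}
    - {"x": 0,"y": 0,"z": -5,"ax": 0,"ay": 0,"az": 0,"fingers": 100}
    - {"x": 0,"y": 0,"z": -5,"ax": 0,"ay": 0,"az": 0,"fingers": 50}
    - {"x": 0,"y": 0,"z": -3,"ax": 0,"ay": 0,"az": 0,"fingers": 0}

```text
time: 20.23
eef_pos: [0.475, -0.4353, 0.3589]
tcp_rot: [0.754, 0.657, 0.0, 0.002]
force: [1.0, 0.1, 0.2]
gripper_width: 0.602
```

```bash
python3 - <<'E'
from h import *
B=np.array([.6085,-.1433]); ex=np.array([np.cos(np.radians(-8)),np.sin(np.radians(-8))])
near=B-.057*ex; far=B+.057*ex; print('near,far',near,far)
s=near-.045*ex; e=far+.025*ex
print('start',s,'end',e); togo([*s,.34],82); togo([*s,.253],82)
for n in('scene','top'):
    s=snap(n,n+'8.png'); P=cloud(s); x,y,z=P[...,0],P[...,1],P[...,2]
    m=(z>.02)&(z<.07)&(np.hypot(x-.476,y+.435)<.05)
    if m.sum()>20: print(n,'bombe',m.sum(),P[m].mean(0),cv2.minEnclosingCircle(P[m][:,:2].astype(np.float32)))
    m=(z>.078)&(z<.11)&(np.hypot(x-B[0],y-B[1])<.09)&(s['img'].max(-1)<80)&(y<-.1)
    if m.sum(): print(n,'tips',m.sum(),cv2.minAreaRect(P[m][:,:2].astype(np.float32)),np.round([((P[m][:,:2]-B)@ex).min(),((P[m][:,:2]-B)@ex).max()],4))
E
```

```text
near,far [ 0.55205472 -0.13536713] [ 0.66494528 -0.15123287]
start [ 0.50749266 -0.12910434] end [ 0.68970198 -0.15471219]
t 20.23 tcp [ 0.475  -0.4353  0.3589] yaw 82.1 tilt [ 0.004 -0.003 -1.   ] go cm [30.78 -0.97  1.81] az 0.003 F [1.  0.1 0.2] w 0.602 q [-0.5   0.46  0.29  0.   -1.4  -1.21]
t 20.23 tcp [ 0.475  -0.4353  0.3589] yaw 82.1 tilt [ 0.004 -0.003 -1.   ] go cm [30.81 -1.01 10.51] az 0.003 F [1.  0.1 0.2] w 0.602 q [-0.5   0.46  0.29  0.   -1.4  -1.21]
scene bombe 247 [ 0.48326981 -0.42434514  0.04435906] ((0.4822516441345215, -0.4309071898460388), 0.03344228118658066)
scene tips 122 ((0.5940229892730713, -0.13936932384967804), (0.023876260966062546, 0.12648653984069824), 82.05326843261719) [-0.0781  0.0484]
top bombe 54 [ 0.46863428 -0.44527475  0.05467122] ((0.4674674868583679, -0.4449963867664337), 0.020859576761722565)
top tips 49 ((0.5931784510612488, -0.1409372240304947), (0.02269783802330494, 0.11909936368465424), 82.21629333496094) [-0.075  0.044]
```

Emit:
move_arm:
  series:
    - {"x": 4,"y": -0.3,"z": 0,"ax": 0,"ay": 0,"az": 0,"fingers": 0}
    - {"x": 6,"y": -0.2,"z": 0,"ax": 0,"ay": 0,"az": 0,"fingers": 0}
    - {"x": 6,"y": -0.2,"z": 0,"ax": 0,"ay": 0,"az": 0,"fingers": 0}
    - {"x": 6,"y": -0.2,"z": 0,"ax": 0,"ay": 0,"az": 0,"fingers": 0}
    - {"x": 6,"y": -0.2,"z": 0,"ax": 0,"ay": 0,"az": 0,"fingers": 0}
    - {"x": 2.8,"y": -0.2,"z": 1,"ax": 0,"ay": 0,"az": 0,"fingers": 0}
    - {"x": 0,"y": 0,"z": 5,"ax": 0,"ay": 0,"az": 0,"fingers": 0}
    - {"x": 0,"y": 0,"z": 0,"ax": 0,"ay": 0,"az": 0,"fingers": 0}

```text
time: 21.32
eef_pos: [0.5027, -0.1278, 0.2916]
tcp_rot: [0.754, 0.657, -0.003, -0.003]
force: [-0.9, -0.3, 0.5]
gripper_width: -0.003
```

```bash
python3 -c "
from h import *
togo([.5045,-.1287,.253],82)
s=snap('scene','scene9.png')
cv2.imwrite('pics/c6.png',cv2.resize(s['img'][90:290,150:400],(750,600)))"
```

```text
t 21.32 tcp [ 0.5027 -0.1278  0.2916] yaw 82.2 tilt [-0.008  0.001 -1.   ] go cm [-0.06  0.22  3.86] az 0.003 F [-0.9 -0.3  0.5] w -0.003 q [ 0.05  0.26 -0.18 -0.   -1.14 -1.76]
```

View pics/c6.png

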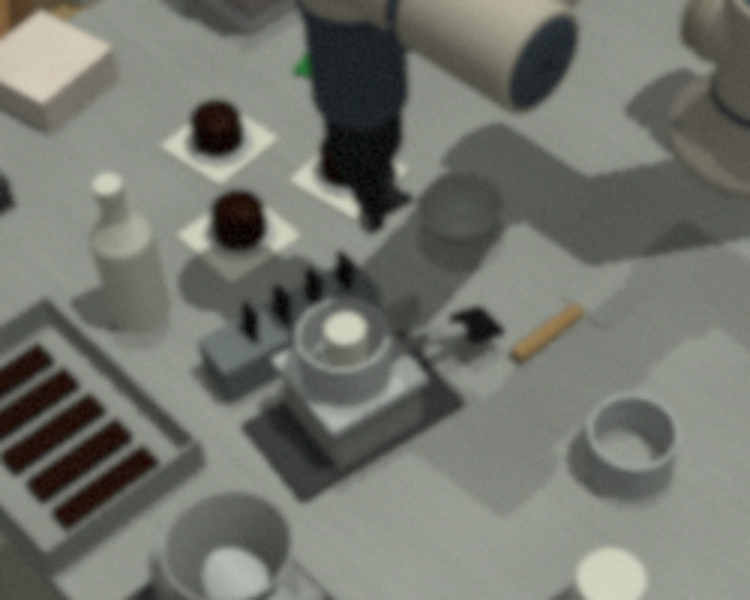

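The bombe stands on its card at (218,135), the ring is seated and empty with the plunger up, and the fingertip is before the toggle row. Now I'll lower and sweep.

Emit:
move_arm:
  series:
    - {"x": -0.1,"y": 0.2,"z": 2.4,"ax": 0,"ay": 0,"az": 0,"fingers": 0}
    - {"x": 0,"y": 0,"z": 1.4,"ax": 0,"ay": 0,"az": 0,"fingers": 0}
    - {"x": 0,"y": 0,"z": 0,"ax": 0,"ay": 0,"az": 0,"fingers": 0}
    - {"x": 0,"y": 0,"z": 0,"ax": 0,"ay": 0,"az": 0,"fingers": 0}

```text
time: 21.88
eef_pos: [0.5066, -0.1298, 0.2579]
tcp_rot: [0.754, 0.657, 0.001, 0.001]
force: [0.4, -0.4, -0.2]
gripper_width: -0.003
```

Emit:
move_arm:
  series:
    - {"x": 0,"y": 1.5,"z": 0,"ax": 0,"ay": 0,"az": 0,"fingers": 0}
    - {"x": 0,"y": 2.5,"z": 0,"ax": 0,"ay": 0,"az": 0,"fingers": 0}
    - {"x": 0,"y": 2.5,"z": 0,"ax": 0,"ay": 0,"az": 0,"fingers": 0}
    - {"x": 0,"y": 2.5,"z": 0,"ax": 0,"ay": 0,"az": 0,"fingers": 0}
    - {"x": 0,"y": 2.5,"z": 0,"ax": 0,"ay": 0,"az": 0,"fingers": 0}
    - {"x": 0,"y": 2.5,"z": 0,"ax": 0,"ay": 0,"az": 0,"fingers": 0}
    - {"x": 0,"y": 2.5,"z": 0,"ax": 0,"ay": 0,"az": 0,"fingers": 0}
    - {"x": 0,"y": 2.2,"z": 0,"ax": 0,"ay": 0,"az": 0,"fingers": 0}

```text
time: 22.88
eef_pos: [0.6924, -0.1553, 0.2577]
tcp_rot: [0.754, 0.657, 0.0, 0.001]
force: [0.7, 0.4, 0.3]
gripper_width: -0.002
```

```bash
python3 -c "
from h import *
togo([.6905,-.1548,.253],82)"
```

```text
t 22.88 tcp [ 0.6924 -0.1553  0.2577] yaw 82.1 tilt [ 0.001 -0.    -1.   ] go cm [ 0.03 -0.19  0.47] az 0.002 F [0.7 0.4 0.3] w -0.002 q [-0.    0.64  0.33  0.   -1.26 -1.71]
```

Emit:
move_arm:
  series:
    - {"x": 0,"y": 0,"z": -4,"ax": 0,"ay": 0,"az": 0,"fingers": 0}
    - {"x": 0,"y": 0,"z": -6,"ax": 0,"ay": 0,"az": 0,"fingers": 0}
    - {"x": 0,"y": -5,"z": -3,"ax": 0,"ay": 0,"az": 0,"fingers": 0}
    - {"x": 0,"y": -6,"z": 0,"ax": 0,"ay": 0,"az": 0,"fingers": 0}
    - {"x": 0,"y": -6,"z": 0,"ax": 0,"ay": 0,"az": 0,"fingers": 0}
    - {"x": 0,"y": -6,"z": 0,"ax": 0,"ay": 0,"az": 0,"fingers": 0}
    - {"x": 0,"y": -3,"z": 0,"ax": 0,"ay": 0,"az": 0,"fingers": 0}
    - {"x": 0,"y": 0,"z": 0,"ax": 0,"ay": 0,"az": 0,"fingers": 0}

```text
time: 23.88
eef_pos: [0.4321, -0.1196, 0.3887]
tcp_rot: [0.754, 0.657, 0.001, 0.001]
force: [0.5, -0.4, 0.4]
gripper_width: -0.001
```

```bash
python3 - <<'E'
from h import *
togo([.45,-.12,.38],82)
B=np.array([.6085,-.1433]); ex=np.array([np.cos(np.radians(-8)),np.sin(np.radians(-8))])
I=[]
for n in('scene','top','wrist'):
    s=snap(n,n+'10.png'); I.append(s['img']); P=cloud(s); x,y,z=P[...,0],P[...,1],P[...,2]
    a=(P[...,:2]-B)@ex; b=(P[...,:2]-B)@np.array([-ex[1],ex[0]])
    m=(z>.062)&(z<.11)&(np.abs(a)<.12)&(np.abs(b)<.02)
    if m.sum():
        h=[(round(c,3),m2.sum(),round(float(z[m2].max()),4)) for c in np.arange(-.09,.11,.01) for m2 in [m&(np.abs(a-c)<.005)] if m2.sum()]
        print(n,h)
    m=(z>.02)&(z<.07)&(np.hypot(x-.476,y+.435)<.05)
    if m.sum()>20: print(n,'bombe',P[m].mean(0),cv2.minEnclosingCircle(P[m][:,:2].astype(np.float32)))
    m=(np.abs(z-.142)<.005)&(np.hypot(x-.624,y+.029)<.056)
    if m.sum()>20: print(n,'rim',m.sum(),cv2.minEnclosingCircle(P[m][:,:2].astype(np.float32)),P[m].mean(0))
cv2.imwrite('pics/c7.png',np.hstack([cv2.resize(I[0][110:270,180:340],(400,400)),cv2.resize(I[1][130:250,330:450],(400,400))]))
E
```

```text
t 23.88 tcp [ 0.4321 -0.1196  0.3887] yaw 82.2 tilt [ 0.004  0.    -1.   ] go cm [0.2  1.78 0.87] az 0.003 F [ 0.5 -0.4  0.4] w -0.001 q [ 0.08  0.06 -0.17  0.   -1.34 -1.79]
scene [(np.float64(-0.06), np.int64(11), 0.0719), (np.float64(-0.05), np.int64(17), 0.077), (np.float64(-0.04), np.int64(22), 0.0848), (np.float64(-0.03), np.int64(6), 0.0818), (np.float64(-0.02), np.int64(17), 0.0767), (np.float64(-0.01), np.int64(16), 0.0809), (np.float64(-0.0), np.int64(21), 0.0843), (np.float64(0.01), np.int64(1), 0.0645), (np.float64(0.02), np.int64(15), 0.0728), (np.float64(0.03), np.int64(19), 0.0806), (np.float64(0.04), np.int64(16), 0.0855), (np.float64(0.05), np.int64(6), 0.0656), (np.float64(0.06), np.int64(16), 0.0735), (np.float64(0.07), np.int64(24), 0.0847), (np.float64(0.08), np.int64(12), 0.0854)]
scene bombe [ 0.48297729 -0.42380533  0.0442467 ] ((0.48045068979263306, -0.43168964982032776), 0.03203462064266205)
scene rim 230 ((0.6213555335998535, -0.02541506290435791), 0.05137777328491211) [ 0.62421542 -0.0283228   0.14182061]
top [(np.float64(-0.09), np.int64(1), 0.0703), (np.
[... 535 characters left out ...]
 0.0884), (np.float64(0.05), np.int64(11), 0.0721), (np.float64(0.06), np.int64(19), 0.0796), (np.float64(0.07), np.int64(19), 0.0915), (np.float64(0.08), np.int64(8), 0.0906), (np.float64(0.09), np.int64(2), 0.0691)]
top bombe [ 0.47740496 -0.43018783  0.05102857] ((0.4790147840976715, -0.4345461130142212), 0.030790597200393677)
top rim 114 ((0.6206291913986206, -0.027455417439341545), 0.05214899778366089) [ 0.62558314 -0.03327115  0.14273   ]
wrist [(np.float64(-0.02), np.int64(122), 0.0745), (np.float64(-0.01), np.int64(180), 0.0823), (np.float64(-0.0), np.int64(1), 0.0801)]
wrist bombe [ 0.47303604 -0.41563439  0.04216614] ((0.4752374589443207, -0.4342031180858612), 0.030079714953899384)
```

View pics/c7.png

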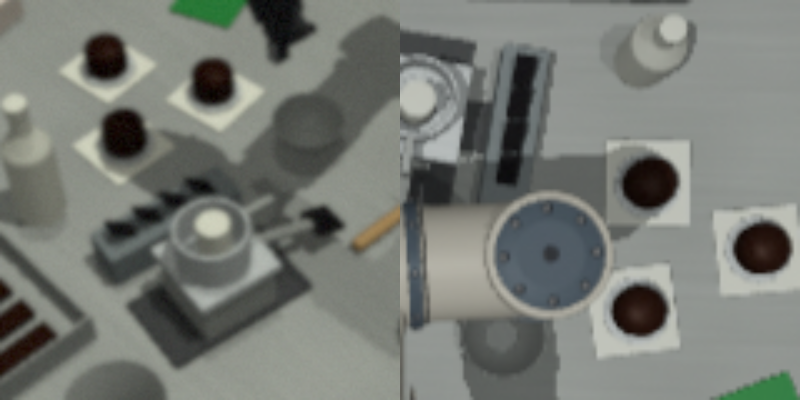

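```bash
python3 -c "
from h import *
togo([.45,-.12,.38],82); print(hand_in())"
```

```text
t 24.02 tcp [ 0.4345 -0.1196  0.3873] yaw 82.1 tilt [ 0.001 -0.    -1.   ] go cm [0.17 1.54 0.73] az 0.002 F [ 1.2 -1.   0.2] w -0.004 q [ 0.08  0.06 -0.17  0.   -1.34 -1.79]
the job is handed in; nothing more can be done
None
```

I completed every step of the task and handed the job in at about 24 s of the 67 s allowed. The hand-in gave no verdict.

**What I did:**
- I stood the ring on the seat by its handle.
- I pressed the lever down to its stop. The force rose to 42 N there, through the fingertips only.
- I took the raised bombe from above and set it on the white card, with about 5 N of contact before release.
- I swept the four toggles over, and left the arm clear of everything.

**Last checks, from the camera images:**

| Item | Result | Limit |
|---|---|---|
| Ring on the seat plate | flat, rim centre about 1–5 mm from the seat centre, depending on the view | 12 mm |
| Bombe on the card | upright, about 1–6 mm from the card centre | 15 mm |
| Toggles | all four leaning alike, joint angle about 0.95 rad | above 0.7 rad |

- **Bystanders:** they looked undisturbed in the last picture. I did not measure their positions again.
- **Disagreements:** the views differed by a few millimetres on the ring and the bombe, because parts were hidden. The sweep ran about 5 mm higher than planned, at about 30 mm above the pivots. The toggle angle is worked out from their tip heights.
- **Failures:** the first two move calls were refused because some row fields were left out. Nothing moved, and I resent them complete.

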